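# Close the open paint tub

### The job

One of the two white paint tubs has been left open. Tip its hinged screw cap over onto the neck until it lies flat, then screw the cap clockwise until it is fully home against its stop, without forcing it. Leave the other tub shut as it is, and do not disturb the things lying around.

Things in the scene. Friction and masses are not known exactly. Their poses are not given: they have to be found in the camera images.
- tub: The open white plastic paint tub, 152 mm in diameter, fixed to the bench by a round foot plate (176 mm). Origin: centre of its underside; z up; its +x axis points to the side of the cap's hinge. Shoulder from 88 to 100 mm high, then a neck 78 mm in diameter up to the rim at 126 mm. Nothing on the tub, shut, is higher than 162 mm.
- neck (a point): Centre of the open tub's neck rim, 126 mm above the bench, on the tub's upright axis, about which the shut cap turns. Axes as tub.
- hinge (a point): Middle of the strap's hinge line, fixed on the tub at x = +68 mm, z = 114 mm in its frame; the line runs along the tub's y axis. Axes as tub. The strap, pivoted here, has a steel collar 104 mm in diameter centred 68 mm from the hinge line, in which the cap turns, and opposite the hinge a flat thumb tab.
- strap (a joint): Hinge angle of the strap with the cap, rad: 0 = closed, level on the neck; pi/2 = standing upright at the hinge side; 1.75 to 2.05 at the start, leaning away from the neck; 2.1 the stop. Stiff hinge (0.3 N m of friction): the cap stays where it is left; 3 to 5 N on the tab tip it over.
- tab (a point): On the thumb tab (32 mm wide, 6 mm thick, reaching from 117 to 151 mm from the hinge line), 138 mm from the hinge line, on the face that looks up when shut and away from the neck when open (3 mm off the strap's plane). Shut: 70 mm from the neck axis, opposite the hinge, 117 mm above the bench.
- cap (a joint): Turn of the grey screw cap (90 mm in diameter) in its collar, rad, growing clockwise seen from above the shut cap. 0 to 2.4; 2.4 = home at the stop, the grip bar in line with the tub's x axis, over tab and hinge; at q the bar stands 2.4 - q anticlockwise of that. Starts at 0 to 1.1. Friction 0.2 N m, no spring; it does not sink as it turns.
- bar_end (a point): Middle of the top edge at one end of the cap's grip bar, 50 mm from the cap's axis; cap home: on the hinge side. The bar stands across the cap's flat top (shut: 136 mm above the bench), 100 mm long, 14 mm wide, 26 mm high (top at 162 mm); its ends can be pushed or it can be gripped.
- tub2: The other tub, the same in every size, already shut with its cap home. Origin: centre of its underside; +x axis to its hinge. Fixed to the bench.
- strap2 (a joint): Hinge of the other tub's strap, rad, as strap: it is 0, shut, and must stay so.
- cap2 (a joint): Turn of the other tub's cap, rad, as cap: it is about 2.4, home, and must stay so.
- tin: Bystander: upright paint tin, 72 mm in diameter, 95 mm tall, loose. Origin: centre of its underside.
- brush: Bystander: flat brush about 200 mm long lying on the bench, loose.
- wrench: Bystander: wrench about 180 mm long lying on the bench, loose.
- caster: Bystander: caster wheel standing on its 80 x 60 mm mounting plate, 90 mm tall, loose. Origin: centre of its underside.

How it is judged:
By the outcome, as a careful person would: the job done as asked, in the order asked, and still so for the second after the job is handed in, with the robot touching nothing.
It also fails if it takes over 50 s, if anything falls off the work surface, if the arm or the gripper's body presses on something with over 40 N, if the wrist force passes 120 N, or if a joint passes its speed limit or range.

### The arm

A 6-joint arm with a two-finger parallel gripper is mounted at the origin on the work surface. World frame = base frame: x ahead of the robot, y to its left, z up, the work surface at z = 0. Lengths are in m, angles in rad, forces in N, time in s.
With the tool pointing down it reaches from about 0.25 to 0.775 m from the base axis. Payload 4 kg.
Tool frame: the origin (TCP) lies at the very end of the fingers, on their centre line; the grasp point (between the pads) lies 19 mm behind it; y points along the fingers, z is the direction in which the jaws open and shut, and the axes are right-handed (so a half turn about y gives the same grasp; the last joint's range is limited). The gripper opens to 85 mm and grips with 20 to 120 N. Pads are 22 mm wide; open, the fingers measure 114 mm over their backs; the gripper's body (76 mm by 85 mm) begins 54 mm behind the grasp point. The pads swing forward as they close: fully open they stand 13 mm farther back than shut.
Start: joints at [-1.221, 0.087, 1.371, -0, 1.684, -0.103], TCP at [0.241, -0.495, 0.231] pointing down, gripper open.
Joint ranges: [-3.1, 3.1], [-0.76, 2.03], [0.27, 2.55], [-1.08, 4.22], [0.17, 2.65], [-2.57, 2.57]. Speed limits (rad/s): [2.79, 2.79, 3.14, 3.14, 3.14, 3.14].

### API

Orientations are given as a unit quaternion [w, x, y, z].
In Python, from rig import telemetry, eyes, job gives the robot as it stands.
- The arm moves only by the shell command python3 -m handwheel 'ROWS' [OPENING]. ROWS is a JSON object of lists of equal length, an entry for each row: "xyz": the shift along the tool's x, y, z as a fraction of full scale, a list of three; "yaw": the turn about the tool's y as a fraction of full scale. A call has 1 to 12 rows; each row is the pose to reach, as a shift and turn from the pose commanded when the call began, along the tool's axes at that moment; what a row does not reach only later rows make up. Full scale, the value 1, is 0.3 m for a shift and 120 degrees for a turn. A row lasts 1/10 s, in which the tool goes at most 50 mm and 8.59 degrees, less where a joint would pass 70% of its speed; a pose out of reach is approached as far as the arm can. A call with a number of a shift or a turn outside -1 to 1 is refused whole. A call with a gripper value outside its range is refused whole. OPENING is the gripper's target within -1 to 1 (fully open at 1, half-way at 0, shut at -1), set as the call begins (- or left out, the last holds). The fingers move at their own pace and stop on an object; the grip force is fixed at half the most. Time passes only in rows, so rows that repeat a pose let the fingers close. It gives the time, the measured TCP pose, the force and the opening at its end, in the units of the state.
- telemetry.sense(): the state, without advancing time (a new reading comes with each control period).
- eyes.snapshot(name): name is "scene" or "top" or "wrist"; returns a dict with "image" (420x560x3 uint8, red, green, blue), "range_z" (420x560 float32, m along the optical axis (not along the pixel's ray), 0 where there is no reading), "fx", "fy", "cx", "cy" (pixels), "pose" (4x4, takes a point from camera to world coordinates); the wrist camera has in their place "mount" (4x4, takes a point from camera to tool coordinates, whose origin is the TCP and whose axes are the tool frame's). Camera axes: x right, y down, z forward; pixel columns grow to the right and rows downward; lengths in m; the calibration is good to about 2 mm. A picture is of the moment at which its call begins: read the wrist's pose just before it.
- job.finish_job(): hands the job in, once; it reports no verdict.
The state is a dict: "t": time; "joint_pos": joint angles; "qd": joint speeds; "effort": joint torques, N m; "eef_pos": TCP position; "tcp_rot": TCP orientation; "wrist_force": force on the tool from outside, world axes, zero at the start; "torque": the same for the moment, N m; "finger_gap": finger opening in m.
Only numpy, scipy, OpenCV 4.12 (cv2) and the standard library are available. Lean on these libraries where they do the work, as an engineer would, in place of code of your own. Each camera call takes 0.05 s, during which the arm holds its last target. There are 200 camera calls.

## Working session

There is one attempt and no reset: what is moved stays moved. The work goes in short steps, Python scripts to look and compute and a shell command to move; the robot and the scene stay as the last step left them, time stands still between calls to the robot, and variables do not carry over. Pictures are saved under pics/ and viewed, about 8 in all and at most 12, crops included, and the job is handed in when it is done.

```bash
mkdir -p pics; ls; python3 - <<'E'
from rig import telemetry, eyes
import cv2,numpy as np,pickle
s=telemetry.sense(); print({k:np.round(v,3).tolist() for k,v in s.items()})
d={n:eyes.snapshot(n) for n in("scene","top")}
pickle.dump(d,open("snap0.pkl","wb"))
for n in d: print(n,d[n]["fx"],d[n]["cx"],d[n]["cy"],np.round(d[n]["pose"],3).tolist())
for n in d: cv2.imwrite(f"pics/{n}0.png",d[n]["image"][:,:,::-1])
E
```

```text
pics
{'t': 0.0, 'joint_pos': [-1.221, 0.088, 1.372, -0.0, 1.684, -0.103], 'qd': [0.001, 0.0, 0.002, -0.001, -0.002, -0.001], 'effort': [0.002, -35.186, -31.327, 0.0, 0.011, 0.0], 'eef_pos': [0.24, -0.494, 0.23], 'tcp_rot': [0.159, -0.159, 0.69, -0.688], 'wrist_force': [-0.037, 0.432, 0.259], 'torque': [-0.013, 0.011, 0.006], 'finger_gap': 0.085}
scene 455.3337998876983 280.99679072977085 210.28498198785283 [[-0.526, 0.593, -0.61, 1.342], [0.851, 0.362, -0.381, 0.455], [-0.005, -0.719, -0.695, 0.973], [0.0, 0.0, 0.0, 1.0]]
top 396.10793619509553 280.5050609939887 215.44087911289049 [[0.027, -0.996, 0.086, 0.493], [-0.999, -0.029, -0.024, 0.009], [0.027, -0.085, -0.996, 1.163], [0.0, 0.0, 0.0, 1.0]]
```

View pics/top0.png

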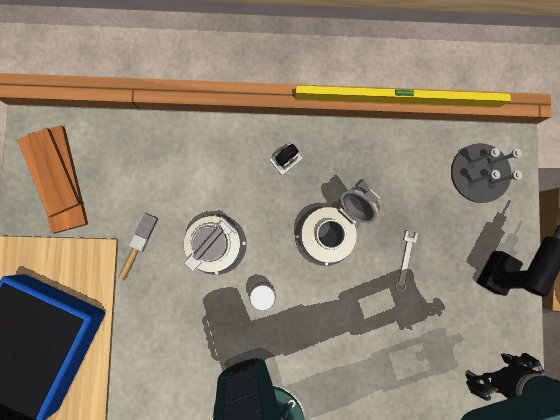

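View pics/scene0.png

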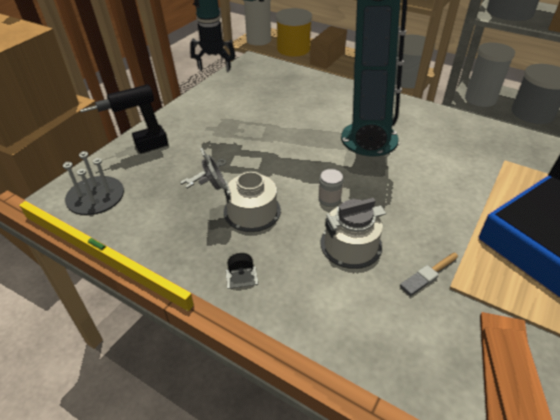

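The top view shows the open tub's neck at about (328,235) with the cap standing up-right of it at (362,205). The shut tub is at (213,243), the tin at (262,297), the wrench at (405,262) and the caster at (286,157).

```bash
cat > h.py <<'E'
import numpy as np,pickle,cv2
def cloud(s,T=None):
    z=s["range_z"]; v,u=np.mgrid[:z.shape[0],:z.shape[1]]
    P=np.stack([(u-s["cx"])/s["fx"]*z,(v-s["cy"])/s["fy"]*z,z],-1)
    T=s["pose"] if T is None else T
    P=P@T[:3,:3].T+T[:3,3]; P[z==0]=np.nan
    return P
def circ(xy):
    A=np.c_[2*xy,np.ones(len(xy))]; c=np.linalg.lstsq(A,(xy**2).sum(1),rcond=None)[0]
    return c[:2],np.sqrt(c[2]+c[:2]@c[:2])
E
python3 - <<'E'
from h import *
d=pickle.load(open("snap0.pkl","rb"))
Pt=cloud(d["top"]);Ps=cloud(d["scene"])
print("neck",Pt[235,310:350,2].round(3))
# first guess from top foot plate
g=Pt[235,340]; print(g)
for n,P in(("top",Pt),("scene",Ps)):
    Q=P.reshape(-1,3);Q=Q[np.isfinite(Q[:,0])]
    c=np.array([0.44,-0.11])
    for it in range(4):
        r=np.hypot(*(Q[:,:2]-c).T)
        S=Q[(r<.085)&(Q[:,2]>.094)&(Q[:,2]<.108)&(r>.045)]
        N=Q[(r<.045)&(Q[:,2]>.119)&(Q[:,2]<.133)]
        if len(N)<10: print('few',len(N));break
        c,R=circ(N[:,:2])
    print(n,"rim",c,R,len(N),N[:,2].mean())
    K=Q[(np.hypot(*(Q[:,:2]-c).T)<.25)&(Q[:,2]>.15)&(np.hypot(*(Q[:,:2]-c).T)>.02)&(Q[:,0]>.35)&(Q[:,1]<0)&(Q[:,1]>-.3)]
    m=K.mean(0); print("cap",len(K),m,"az",np.degrees(np.arctan2(m[1]-c[1],m[0]-c[0])),K.max(0),K.min(0))
    w,V=np.linalg.eigh(np.cov(K.T)); print("normal",V[:,0],w)
# other things
for nm,(u,v) in dict(tub2=(213,243),tin=(262,297),caster=(290,153),wr1=(410,235),wr2=(401,287)).items(): print(nm,Pt[v,u].round(3))
E
```

```text
neck [0.092 0.096 0.099 0.098 0.099 0.107 0.12  0.122 0.006 0.005 0.004 0.001
 0.006 0.002 0.002 0.005 0.002 0.004 0.009 0.005 0.002 0.007 0.005 0.006
 0.008 0.005 0.001 0.002 0.003 0.005 0.006 0.005 0.007 0.105 0.12  0.122
 0.095 0.096 0.094 0.094]
[ 0.53993805 -0.19528086  0.00573147]
few 0Traceback (most recent call last):
  File "<stdin>", line 16, in <module>
NameError: name 'R' is not defined. Did you mean: 'r'?
```

```bash
cat > m.py <<'E'
from h import *
d=pickle.load(open("snap0.pkl","rb"))
Pt=cloud(d["top"]);Ps=cloud(d["scene"])
for n,P in(("top",Pt),("scene",Ps)):
    Q=P.reshape(-1,3);Q=Q[np.isfinite(Q[:,0])]
    c=np.array([0.54,-0.145])
    for it in range(5):
        r=np.hypot(*(Q[:,:2]-c).T)
        N=Q[(r<.045)&(Q[:,2]>.117)&(Q[:,2]<.13)]
        c,R=circ(N[:,:2])
    print(n,"rim",c,R,len(N),N[:,2].mean())
    r=np.hypot(*(Q[:,:2]-c).T)
    K=Q[(r<.25)&(Q[:,2]>.15)&(r>.05)&(Q[:,0]>.45)&(Q[:,1]<-.08)]
    m=K.mean(0); print("cap",len(K),m,"az",np.degrees(np.arctan2(m[1]-c[1],m[0]-c[0])),K.max(0),K.min(0))
    w,V=np.linalg.eigh(np.cov(K.T)); print("normal",V[:,0],w)
for nm,(u,v) in dict(tub2=(213,243),tin=(262,297),caster=(290,153),wr1=(410,235),wr2=(401,287)).items(): print(nm,Pt[v,u].round(3))
for n,b in(("top",(310,470,150,290)),("scene",(180,300,130,240))):
    i=d[n]["image"][b[2]:b[3],b[0]:b[1],::-1]; cv2.imwrite(f"pics/crop_{n}.png",cv2.resize(i,None,fx=3,fy=3,interpolation=2))
a,b=[cv2.resize(cv2.imread(f"pics/crop_{n}.png"),(400,380)) for n in("top","scene")]
cv2.imwrite("pics/crops.png",np.hstack([a,b]))
E
python3 m.py
```

```text
top rim [ 0.53748545 -0.14984405] 0.03718405019521858 160 0.12322087338611971
cap 802 [ 0.62110317 -0.21949644  0.19473997] az -39.79382214764628 [ 0.67301114 -0.16833319  0.25549053] [ 0.56828816 -0.25921388  0.150099  ]
normal [-0.63953755  0.74108106  0.20442745] [0.00014636 0.00081587 0.00095144]
scene rim [ 0.54007841 -0.15232347] 0.03705880885134368 187 0.12298803440825952
cap 520 [ 0.63364433 -0.21245106  0.19630038] az -32.725725489457965 [ 0.67676363 -0.1715103   0.25828925] [ 0.56845554 -0.2583466   0.15010576]
normal [ 0.59353038 -0.73516332 -0.32750051] [0.00014351 0.00070001 0.00087467]
tub2 [0.505 0.156 0.137]
tin [0.366 0.026 0.093]
caster [ 0.76  -0.039  0.086]
wr1 [ 0.546 -0.406 -0.004]
wr2 [ 0.393 -0.379 -0.004]
```

View pics/crops.png

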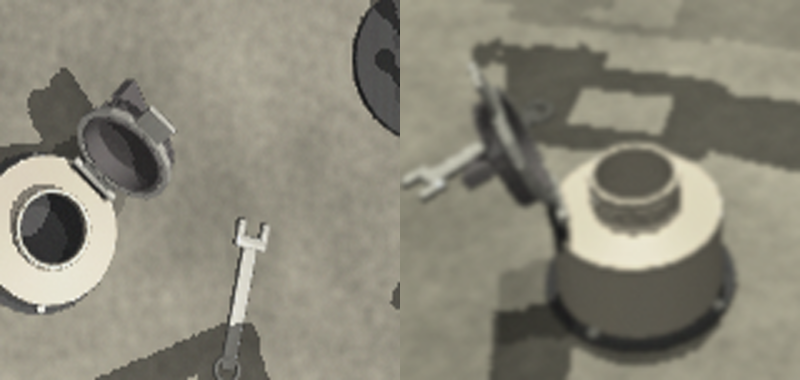

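```bash
cat > m2.py <<'E'
from h import *
d=pickle.load(open("snap0.pkl","rb"))
s=d["top"]
def ray(s,u,v,z):
    T=s["pose"]; r=T[:3,:3]@np.array([(u-s["cx"])/s["fx"],(v-s["cy"])/s["fy"],1]); o=T[:3,3]
    return o+r*(z-o[2])/r[2]
print("hinge px",ray(s,346.8,216,.114))
c=np.array([.539,-.151])
for n in("top","scene"):
    P=cloud(d[n]);Q=P.reshape(-1,3)
    M=(P[...,2]>.236)&(np.hypot(P[...,0]-.63,P[...,1]+.21)<.12)
    K=P[M]; v,u=np.where(M); print(n,len(K),K.mean(0),"az",np.degrees(np.arctan2(*(K.mean(0)[:2]-c)[::-1])),"px",u.mean(),v.mean(),K.max(0),K.min(0))
    # profile in radial frame: slices
    a=np.radians(-40.5); e=np.array([np.cos(a),np.sin(a)]); f=np.array([-e[1],e[0]])
    X=(Q[:,:2]-c)@e;Y=(Q[:,:2]-c)@f
    for z0 in np.arange(.11,.26,.01):
        k=(abs(Q[:,2]-z0)<.005)&(X>.045)&(X<.16)&(abs(Y)<.07)
        if k.sum()>2: print("%.2f n%d X %.3f..%.3f Y %.3f..%.3f mid %.3f"%(z0,k.sum(),X[k].min(),X[k].max(),Y[k].min(),Y[k].max(),(Y[k].min()+Y[k].max())/2))
E
python3 m2.py
```

```text
hinge px [ 0.58675598 -0.19368315  0.114     ]
top 90 [ 0.62648144 -0.2281733   0.24709613] az -41.417699060615206 px 372.6222222222222 194.82222222222222 [ 0.63953704 -0.2148753   0.25549053] [ 0.61332112 -0.24120505  0.23606538]
0.11 n22 X 0.061..0.071 Y -0.029..0.025 mid -0.002
0.12 n60 X 0.061..0.071 Y -0.028..0.027 mid -0.001
0.13 n71 X 0.067..0.096 Y -0.019..0.019 mid 0.000
0.14 n199 X 0.070..0.100 Y -0.039..0.036 mid -0.001
0.15 n138 X 0.073..0.103 Y -0.047..0.040 mid -0.003
0.16 n118 X 0.077..0.109 Y -0.051..0.048 mid -0.002
0.17 n74 X 0.082..0.141 Y -0.052..0.048 mid -0.002
0.18 n71 X 0.086..0.144 Y -0.053..0.050 mid -0.002
0.19 n86 X 0.088..0.145 Y -0.052..0.050 mid -0.001
0.20 n78 X 0.093..0.130 Y -0.050..0.046 mid -0.002
0.21 n84 X 0.096..0.126 Y -0.043..0.040 mid -0.002
0.22 n88 X 0.100..0.113 Y -0.037..0.031 mid -0.003
0.23 n43 X 0.106..0.112 Y -0.019..0.013 mid -0.003
0.24 n40 X 0.111..0.119 Y -0.018..0.013 mid -0.002
0.25 n50 X 0.114..0.123 Y -0.018..0.012 mid -0.003
0.26 n4 X 0.119..0.120 Y -0.017..0.009 mid -0.004
scene 40 [ 0.63188058 -0.22823282  0.24875485] az -3
[... 220 characters left out ...]
X 0.072..0.074 Y -0.025..0.017 mid -0.004
0.14 n44 X 0.074..0.101 Y -0.034..0.036 mid 0.001
0.15 n44 X 0.077..0.130 Y -0.048..0.042 mid -0.003
0.16 n42 X 0.082..0.134 Y -0.050..0.047 mid -0.002
0.17 n49 X 0.085..0.138 Y -0.055..0.050 mid -0.003
0.18 n58 X 0.090..0.147 Y -0.050..0.051 mid 0.001
0.19 n92 X 0.092..0.149 Y -0.053..0.049 mid -0.002
0.20 n63 X 0.098..0.137 Y -0.050..0.049 mid -0.001
0.21 n89 X 0.101..0.131 Y -0.044..0.038 mid -0.003
0.22 n44 X 0.105..0.124 Y -0.031..0.032 mid 0.001
0.23 n17 X 0.109..0.119 Y -0.020..0.015 mid -0.003
0.24 n14 X 0.114..0.121 Y -0.018..0.014 mid -0.002
0.25 n23 X 0.117..0.126 Y -0.017..0.013 mid -0.002
0.26 n6 X 0.122..0.125 Y -0.016..0.010 mid -0.003
```

```bash
cat > nav.py <<'E'
import numpy as np
from scipy.spatial.transform import Rotation as Ro
c=np.array([.539,-.151]); a=np.radians(-41.4); e=np.array([np.cos(a),np.sin(a)])
def state():
    from rig import telemetry
    s=telemetry.sense(); w,x,y,z=s["tcp_rot"]
    R=Ro.from_quat([x,y,z,w]).as_matrix()
    print("t",round(s["t"],2),"p",np.round(s["eef_pos"],4),"F",np.round(s["wrist_force"],1),"T",np.round(s["torque"],2),"gap",round(s["finger_gap"],4),"q6",np.round(s["joint_pos"],3))
    print("xaxis az",np.degrees(np.arctan2(R[1,0],R[0,0])).round(2),"y",R[:,1].round(3))
    return np.array(s["eef_pos"]),R
def rows(p0,R,targets):
    return [[float(v) for v in np.round(R.T@(np.array(t)-p0)/.3,3)] for t in targets]
def W(X,z,Y=0): return np.r_[c+X*e+Y*np.array([-e[1],e[0]]),z]
def tip(q,half=.011,hh=.003):
    S=lambda r,h:np.array([.068-r*np.cos(q)+h*np.sin(q),.114+r*np.sin(q)+h*np.cos(q)])
    if q>np.pi/2: return S(.151,hh)[0]+half,S(.138,hh)[1]
    P=S(.149-.011*np.sin(q),hh); return P[0]+half,P[1]
E
python3 - <<'E'
from nav import *
p,R=state(); print(R.round(3)); print(p[:2]-c)
T=[W(.175,.25),W(.175,.235)]
print(T,rows(p,R,T)); print(tip(1.91))
E
```

```text
t 0.1 p [ 0.2405 -0.4942  0.2302] F [-0.5 -0.   0.5] T [-0.01 -0.04  0.06] gap 0.0857 q6 [-1.221  0.088  1.372 -0.     1.684 -0.103]
xaxis az -154.06 y [-0.001  0.002 -1.   ]
[[-0.899 -0.001  0.437]
 [-0.437  0.002 -0.899]
 [-0.    -1.    -0.002]]
[-0.29854745 -0.3431623 ]
[array([ 0.67026944, -0.26672958,  0.25      ]), array([ 0.67026944, -0.26672958,  0.235     ])] [[-1.62, -0.065, -0.055], [-1.62, -0.015, -0.055]]
(np.float64(0.13207223289167766), np.float64(0.24313854178097893))
```

```bash
python3 -m handwheel '{"xyz":[[-0.1,-0.06,0],[-0.2,-0.12,0],[-0.3,-0.13,0],[-0.4,-0.13,0],[-0.5,-0.13,0],[-0.6,-0.13,0],[-0.7,-0.13,0],[-0.8,-0.13,0],[-0.8,-0.13,0],[-0.8,-0.13,0]],"yaw":[0.07,0.14,0.21,0.28,0.35,0.42,0.49,0.562,0.562,0.562]}' -1
python3 - <<'E'
from nav import *
p,R=state(); 
T=[W(.185,.27),W(.185,.243),W(.15,.243)]
print(rows(p,R,T))
E
```

```text
t: 1.1
eef_pos: [0.4565, -0.3892, 0.2695]
tcp_rot: [-0.25, 0.249, 0.662, -0.662]
wrist_force: [0.4, -0.2, -0.4]
finger_gap: -0.0001
t 1.1 p [ 0.4565 -0.3892  0.2695] F [ 0.4 -0.2 -0.4] T [0.02 0.03 0.  ] gap -0.0001 q6 [-8.000e-01  1.970e-01  1.172e+00 -1.000e-03  1.774e+00  1.492e+00]
xaxis az 138.66 y [-0.002  0.001 -1.   ]
[[-0.299, -0.003, -0.777], [-0.299, 0.087, -0.777], [-0.182, 0.088, -0.777]]
```

```bash
python3 -m handwheel '{"xyz":[[-0.1,0,-0.1],[-0.2,0,-0.2],[-0.3,0,-0.33],[-0.3,0,-0.46],[-0.3,0,-0.59],[-0.3,0,-0.70],[-0.3,0.03,-0.777],[-0.3,0.087,-0.777],[-0.24,0.087,-0.777],[-0.182,0.087,-0.777],[-0.182,0.087,-0.777]],"yaw":[0,0,0,0,0,0,0,0,0,0,0]}'
python3 - <<'E'
from nav import *
p,R=state(); 
T=[W(*tip(q)) for q in np.arange(1.9,.75,-.1)]
print(rows(p,R,T))
from rig import eyes
import cv2
i=eyes.snapshot("scene")["image"][100:240,150:310,::-1]; j=eyes.snapshot("top")["image"][140:280,290:450,::-1]
cv2.imwrite("pics/pre.png",np.hstack([cv2.resize(k,(400,350),interpolation=2) for k in(i,j)]))
E
```

```text
t: 2.2
eef_pos: [0.65, -0.2512, 0.2446]
tcp_rot: [0.251, -0.25, -0.661, 0.661]
wrist_force: [0.4, 0.8, 0.8]
finger_gap: 0.0001
t 2.2 p [ 0.65   -0.2512  0.2446] F [0.4 0.8 0.8] T [-0.01 -0.04 -0.  ] gap 0.0001 q6 [-0.45   0.425  0.932 -0.     1.786  1.845]
xaxis az 138.52 y [-0.001  0.    -1.   ]
[[0.063, 0.003, -0.006], [0.111, -0.01, -0.006], [0.161, -0.019, -0.006], [0.211, -0.024, -0.006], [0.258, -0.024, -0.005], [0.304, -0.02, -0.005], [0.349, -0.012, -0.005], [0.394, 0.001, -0.005], [0.437, 0.018, -0.005], [0.478, 0.038, -0.005], [0.518, 0.063, -0.005], [0.556, 0.091, -0.005]]
```

View pics/pre.png

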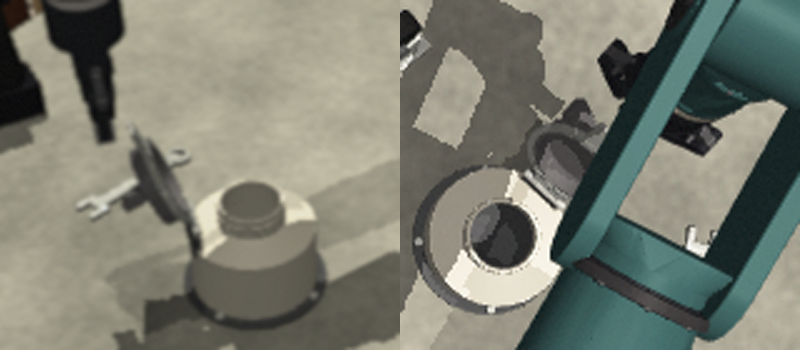

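The closed fingers hang just behind the tab, at (105,130) in the left panel, and touch nothing. I'll tip the cap over now.

```bash
python3 -m handwheel '{"xyz":[[0.03,0,-0.006],[0.063,0,-0.006],[0.111,-0.01,-0.006],[0.161,-0.019,-0.006],[0.211,-0.024,-0.006],[0.258,-0.024,-0.006],[0.304,-0.02,-0.006],[0.349,-0.012,-0.006],[0.394,0.001,-0.006],[0.437,0.018,-0.006],[0.478,0.038,-0.006],[0.478,0.038,-0.006]],"yaw":[0,0,0,0,0,0,0,0,0,0,0,0]}'
python3 - <<'E'
from nav import *
p,R=state(); 
T=[W(*tip(q)) for q in np.r_[1.0:-.01:-.1]]
print(rows(p,R,T))
from rig import eyes
import cv2
i=eyes.snapshot("scene")["image"][100:240,150:310,::-1]
cv2.imwrite("pics/mid.png",cv2.resize(i,(480,420),interpolation=2))
E
```

```text
t: 3.5
eef_pos: [0.5448, -0.1544, 0.2329]
tcp_rot: [0.25, -0.25, -0.661, 0.661]
wrist_force: [-0.1, 0.7, -0.4]
finger_gap: -0.0003
t 3.5 p [ 0.5448 -0.1544  0.2329] F [-0.1  0.7 -0.4] T [ 0.01 -0.02  0.01] gap -0.0003 q6 [-0.376  0.123  1.328 -0.     1.69   1.918]
xaxis az 138.53 y [-0.  0. -1.]
[[0.002, -0.001, 0.004], [0.042, 0.024, 0.004], [0.079, 0.052, 0.004], [0.114, 0.084, 0.004], [0.146, 0.119, 0.004], [0.174, 0.158, 0.005], [0.199, 0.199, 0.005], [0.22, 0.243, 0.005], [0.236, 0.289, 0.005], [0.248, 0.337, 0.005], [0.255, 0.386, 0.005]]
```

View pics/mid.png

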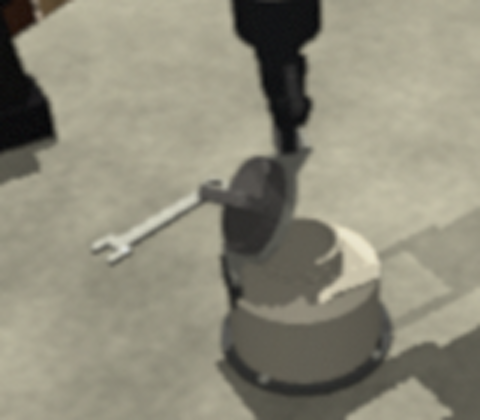

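The cap is past upright and leaning over the neck, and the fingers are on its tab at (290,145). I'll carry on down.

```bash
python3 -m handwheel '{"xyz":[[0.042,0.024,0.004],[0.079,0.052,0.004],[0.114,0.084,0.004],[0.146,0.119,0.004],[0.174,0.158,0.004],[0.199,0.199,0.004],[0.22,0.243,0.005],[0.236,0.289,0.005],[0.248,0.337,0.005],[0.252,0.36,0.005],[0.255,0.38,0.005],[0.255,0.386,0.005]],"yaw":[0,0,0,0,0,0,0,0,0,0,0,0]}'
python3 - <<'E'
from nav import *
p,R=state(); print(tip(0))
E
```

```text
t: 4.75
eef_pos: [0.487, -0.1052, 0.1169]
tcp_rot: [0.251, -0.25, -0.661, 0.661]
wrist_force: [-3.6, 0.6, 6.7]
finger_gap: 0.0002
t 4.75 p [ 0.487  -0.1052  0.1169] F [-3.6  0.6  6.7] T [0.06 0.46 0.01] gap 0.0002 q6 [-0.327  0.025  1.666 -0.     1.452  1.969]
xaxis az 138.5 y [-0.001  0.    -1.   ]
(np.float64(-0.06999999999999999), np.float64(0.117))
```

```bash
python3 -m handwheel '{"xyz":[[0,0.005,0],[0,0.01,0],[0,0.01,0]],"yaw":[0,0,0]}'
python3 -m handwheel '{"xyz":[[0,-0.1,0],[0,-0.25,0],[0,-0.4,0],[-0.08,-0.5,0],[-0.16,-0.5,0],[-0.233,-0.5,0],[-0.233,-0.5,0]],"yaw":[0,0,0,0,0,0,0]}' 1
cat > look.py <<'E'
from nav import *; from h import *
from rig import eyes
import sys
p,R=state(); s=eyes.snapshot("wrist"); T=np.eye(4);T[:3,:3]=R;T[:3,3]=p
P=cloud(s,T@s["mount"]); k=sys.argv[1]
pickle.dump((s,P),open(f"w{k}.pkl","wb"))
sc=eyes.snapshot("scene")["image"][130:250,170:310,::-1]
cv2.imwrite(f"pics/w{k}.png",np.hstack([s["image"][:,:,::-1],cv2.resize(sc,(240,420))]))
Q=P.reshape(-1,3); r=np.hypot(*(Q[:,:2]-c).T)
b=Q[(Q[:,2]>.153)&(Q[:,2]<.172)&(r<.06)]
f=Q[(Q[:,2]>.125)&(Q[:,2]<.145)&(r<.05)]
if len(f): print("top z",np.median(f[:,2]),len(f))
if len(b)>20:
    (x,y),wh,an=cv2.minAreaRect(b[:,:2].astype(np.float32)); w,V=np.linalg.eigh(np.cov(b[:,:2].T))
    print("bar",len(b),"centre",(round(x,4),round(y,4)),"mean",b.mean(0),wh,"az",np.degrees(np.arctan2(V[1,1],V[0,1])))
E
python3 look.py 1
```

```text
t: 5.05
eef_pos: [0.487, -0.1052, 0.1167]
tcp_rot: [0.251, -0.25, -0.661, 0.661]
wrist_force: [-6.9, 1.1, 12.4]
finger_gap: -0.0005
t: 5.75
eef_pos: [0.5407, -0.1529, 0.2632]
tcp_rot: [0.251, -0.251, -0.661, 0.661]
wrist_force: [-0.2, 0.6, -1.0]
finger_gap: 0.0853
t 5.75 p [ 0.5407 -0.1529  0.2632] F [-0.2  0.6 -1. ] T [ 0.03 -0.06  0.02] gap 0.0853 q6 [-0.376  0.111  1.283 -0.     1.749  1.92 ]
xaxis az 138.42 y [-0.001  0.    -1.   ]
top z 0.13659304367630232 8351
bar 3152 centre (0.5379, -0.1523) mean [ 0.53869783 -0.15404277  0.16186984] (0.0996934100985527, 0.014604286290705204) az 80.92161920467012
```

View pics/w1.png

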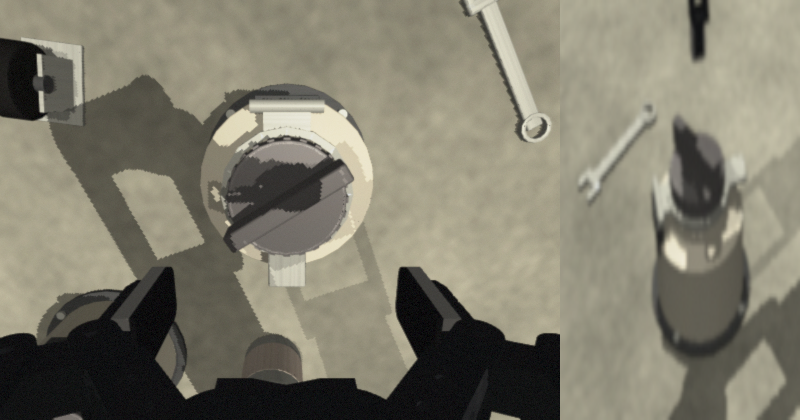

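The wrist view shows the cap flat on the neck (12 N moved the tab only 0.2 mm). The grip bar runs from (230,240) to (350,170), azimuth 80.9°, so the cap is at q≈0.27 and needs about 122° clockwise. I'll turn the tool anticlockwise first and then grip the bar.

```bash
python3 -m handwheel '{"xyz":[[0,0,0],[0,0,0],[0,0,0],[0,0,0],[0,0,0],[0,0,0],[0,0,0],[0,0,0],[0,0,0],[0,0,0],[0,0,0],[0,0,0]],"yaw":[-0.07,-0.14,-0.21,-0.28,-0.35,-0.42,-0.49,-0.56,-0.63,-0.7,-0.77,-0.84]}' 0
python3 - <<'E'
from nav import *
p,R=state(); az=np.degrees(np.arctan2(R[1,0],R[0,0]))
print("yaw", (az-(-99.1))/120, rows(p,R,[(.5385,-.152,.20),(.5385,-.152,.141)]))
E
```

```text
t: 7.05
eef_pos: [0.5387, -0.1505, 0.2641]
tcp_rot: [0.352, -0.352, 0.614, -0.613]
wrist_force: [-0.8, 0.4, -0.7]
finger_gap: 0.0429
t 7.05 p [ 0.5387 -0.1505  0.2641] F [-0.8  0.4 -0.7] T [-0.01  0.02  0.  ] gap 0.0429 q6 [-0.374  0.105  1.287  0.     1.75   0.155]
xaxis az -120.3 y [-0.001  0.001 -1.   ]
yaw -0.1766735095468249 [[0.005, 0.214, 0.002], [0.005, 0.41, 0.002]]
```

```bash
python3 -m handwheel '{"xyz":[[0,0,0],[0.005,0.05,0.002],[0.005,0.12,0.002],[0.005,0.2,0.002],[0.005,0.28,0.002],[0.005,0.36,0.002],[0.005,0.41,0.002],[0.005,0.41,0.002]],"yaw":[-0.07,-0.14,-0.177,-0.177,-0.177,-0.177,-0.177,-0.177]}'
python3 -c "
from nav import *
p,R=state()"
python3 -m handwheel '{"xyz":[[0,0,0],[0,0,0],[0,0,0],[0,0,0],[0,0,0],[0,0,0]],"yaw":[0,0,0,0,0,0]}' -1
python3 -c "
from nav import *
p,R=state()"
```

```text
t: 7.85
eef_pos: [0.5373, -0.1519, 0.1383]
tcp_rot: [0.456, -0.458, 0.541, -0.538]
wrist_force: [-0.3, 0.5, 0.7]
finger_gap: 0.0425
t 7.85 p [ 0.5373 -0.1519  0.1383] F [-0.3  0.5  0.7] T [-0.02  0.06 -0.01] gap 0.0425 q6 [-0.377  0.146  1.491  0.     1.51  -0.213]
xaxis az -99.43 y [-0.005  0.002 -1.   ]
t: 8.45
eef_pos: [0.5378, -0.1529, 0.143]
tcp_rot: [0.456, -0.458, 0.54, -0.539]
wrist_force: [-8.0, 1.7, 5.3]
finger_gap: 0.0126
t 8.45 p [ 0.5378 -0.1529  0.143 ] F [-8.   1.7  5.3] T [0.26 1.15 0.17] gap 0.0126 q6 [-3.780e-01  1.430e-01  1.485e+00 -1.000e-03  1.516e+00 -2.130e-01]
xaxis az -99.43 y [-0.003  0.    -1.   ]
```

```bash
python3 -m handwheel '{"xyz":[[0,-0.005,0],[0,-0.005,0],[0,-0.005,0],[0,-0.005,0],[0,-0.005,0],[0,-0.005,0],[0,-0.005,0],[0,-0.005,0],[0,-0.005,0],[0,-0.005,0],[0,-0.005,0],[0,-0.005,0]],"yaw":[0.02,0.08,0.14,0.2,0.26,0.32,0.38,0.44,0.5,0.56,0.62,0.68]}'
python3 -c "
from nav import *
p,R=state()"
```

```text
t: 9.65
eef_pos: [0.5366, -0.1515, 0.1432]
tcp_rot: [-0.01, 0.005, 0.708, -0.706]
wrist_force: [-9.3, 5.5, 2.3]
finger_gap: 0.0126
t 9.65 p [ 0.5366 -0.1515  0.1432] F [-9.3  5.5  2.3] T [0.73 1.38 0.3 ] gap 0.0126 q6 [-3.770e-01  1.430e-01  1.485e+00  1.000e-03  1.521e+00  1.216e+00]
xaxis az 178.72 y [-0.007  0.003 -1.   ]
```

```bash
python3 -m handwheel '{"xyz":[[0,0,0],[0,0,0],[0,0,0],[0,0,0],[0,0,0],[0,0,0],[0,0,0]],"yaw":[0.05,0.1,0.15,0.2,0.25,0.28,0.28]}'
python3 -c "
from nav import *
p,R=state()"
python3 -m handwheel '{"xyz":[[0,0,0],[0,0,0],[0,0,0]],"yaw":[0.015,0.03,0.03]}'
python3 -c "
from nav import *
p,R=state()"
```

```text
t: 10.35
eef_pos: [0.5368, -0.1507, 0.1432]
tcp_rot: [-0.213, 0.208, 0.676, -0.674]
wrist_force: [-8.9, 6.3, 1.8]
finger_gap: 0.0124
t 10.35 p [ 0.5368 -0.1507  0.1432] F [-8.9  6.3  1.8] T [ 1.02  1.26 -0.08] gap 0.0124 q6 [-0.377  0.143  1.485  0.002  1.521  1.799]
xaxis az 145.34 y [-0.006  0.005 -1.   ]
t: 10.65
eef_pos: [0.5369, -0.1506, 0.1432]
tcp_rot: [-0.234, 0.229, 0.669, -0.667]
wrist_force: [-8.3, 7.1, 2.5]
finger_gap: 0.0125
t 10.65 p [ 0.5369 -0.1506  0.1432] F [-8.3  7.1  2.5] T [1.01 1.23 0.02] gap 0.0125 q6 [-0.377  0.143  1.485  0.002  1.521  1.861]
xaxis az 141.79 y [-0.006  0.005 -1.   ]
```

```bash
for i in 1; do python3 -m handwheel '{"xyz":[[0,0,0],[0,0,0]],"yaw":[0.015,0.015]}'; python3 -c "
from nav import *
p,R=state()"; python3 -m handwheel '{"xyz":[[0,0,0],[0,0,0]],"yaw":[0.01,0.01]}'; python3 -c "
from nav import *
p,R=state()"; done
```

```text
t: 10.85
eef_pos: [0.5369, -0.1506, 0.1432]
tcp_rot: [-0.244, 0.239, 0.665, -0.664]
wrist_force: [-7.5, 6.0, 1.7]
finger_gap: 0.0125
t 10.85 p [ 0.5369 -0.1506  0.1432] F [-7.5  6.   1.7] T [0.98 1.3  0.03] gap 0.0125 q6 [-0.377  0.143  1.485  0.002  1.521  1.892]
xaxis az 139.99 y [-0.006  0.005 -1.   ]
t: 11.05
eef_pos: [0.5369, -0.1506, 0.1432]
tcp_rot: [-0.251, 0.246, 0.663, -0.661]
wrist_force: [-9.1, 6.7, 1.6]
finger_gap: 0.0127
t 11.05 p [ 0.5369 -0.1506  0.1432] F [-9.1  6.7  1.6] T [1.04 1.24 0.08] gap 0.0127 q6 [-0.377  0.143  1.485  0.002  1.521  1.913]
xaxis az 138.81 y [-0.006  0.005 -1.   ]
```

```bash
python3 -m handwheel '{"xyz":[[0,0,0],[0,0,0]],"yaw":[0.01,0.01]}' | tail -0; python3 -c "
from nav import *
p,R=state()"; python3 -m handwheel '{"xyz":[[0,0,0],[0,0,0]],"yaw":[0.01,0.01]}'| tail -0; python3 -c "
from nav import *
p,R=state()"
```

```text
t 11.25 p [ 0.537  -0.1505  0.1433] F [-8.3  5.8  3.3] T [0.99 1.25 0.5 ] gap 0.0125 q6 [-0.376  0.143  1.485  0.002  1.521  1.933]
xaxis az 137.67 y [-0.006  0.005 -1.   ]
t 11.45 p [ 0.537  -0.1505  0.1433] F [-9.   6.3  1.7] T [0.99 1.26 1.11] gap 0.0126 q6 [-0.376  0.143  1.485  0.002  1.521  1.953]
xaxis az 136.57 y [-0.006  0.005 -1.   ]Exception ignored on flushing sys.stdout:
BrokenPipeError: [Errno 32] Broken pipe
Exception ignored on flushing sys.stdout:
BrokenPipeError: [Errno 32] Broken pipe
```

The torque rose to 0.5 and then 1.1 N m as the cap met its stop at azimuth ≈138°. I'll unwind the twist slightly, release and lift.

```bash
python3 -m handwheel '{"xyz":[[0,0,0],[0,0,0]],"yaw":[-0.01,-0.01]}'; python3 -c "
from nav import *
p,R=state()"; python3 -m handwheel '{"xyz":[[0,0,0],[0,0,0],[0,0,0],[0,0,0],[0,-0.05,0],[0,-0.15,0],[0,-0.28,0],[0,-0.4,0],[0,-0.4,0]],"yaw":[0,0,0,0,0,0,0,0,0]}' 0.2; python3 look.py 2
```

```text
t: 11.65
eef_pos: [0.537, -0.1506, 0.1432]
tcp_rot: [-0.258, 0.253, 0.66, -0.659]
wrist_force: [-8.6, 6.3, 1.8]
finger_gap: 0.0126
t 11.65 p [ 0.537  -0.1506  0.1432] F [-8.6  6.3  1.8] T [0.99 1.25 0.49] gap 0.0126 q6 [-0.376  0.143  1.485  0.002  1.521  1.933]
xaxis az 137.7 y [-0.006  0.005 -1.   ]
t: 12.55
eef_pos: [0.5419, -0.1542, 0.2713]
tcp_rot: [0.251, -0.261, -0.659, 0.659]
wrist_force: [0.5, -0.4, 1.3]
finger_gap: 0.0513
t 12.55 p [ 0.5419 -0.1542  0.2713] F [ 0.5 -0.4  1.3] T [ 0.04 -0.02 -0.07] gap 0.0513 q6 [-0.378  0.103  1.276 -0.     1.749  1.934]
xaxis az 137.54 y [ 0.014 -0.005 -1.   ]
top z 0.13692564073259345 8353
bar 2686 centre (0.5384, -0.1526) mean [ 0.54035634 -0.15438285  0.16274834] (0.014010277576744556, 0.09916076809167862) az 138.52972324303633
```

View pics/w2.png

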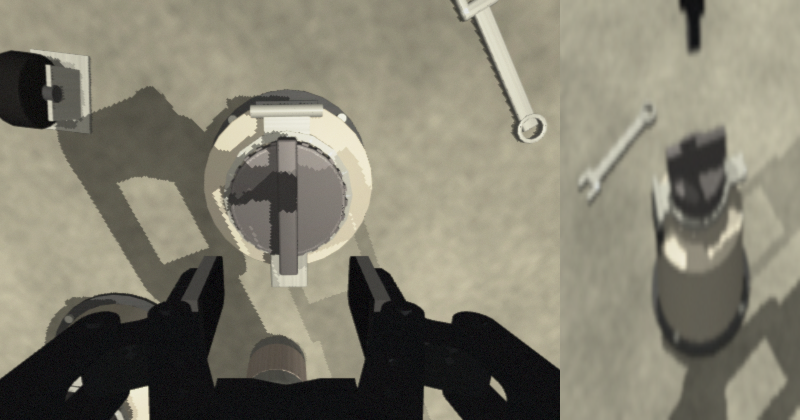

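The bar now runs from the hinge (287,140) to the tab (288,275), at azimuth 138.5° against 138.6° for home. Before handing in I'll check that the cap is flat, and that the bystanders and the other tub have not moved.

```bash
python3 - <<'E'
from nav import *; from h import *
from rig import eyes
for k in "12":
    s,P=pickle.load(open(f"w{k}.pkl","rb")); Q=P.reshape(-1,3); D=Q[:,:2]-c; r=np.hypot(*D.T)
    m=(abs(Q[:,2]-.136)<.006)&(r<.042); X=D[m]@e; Y=D[m]@[-e[1],e[0]]
    print("slope X,Y",np.linalg.lstsq(np.c_[X,Y,np.ones(m.sum())],Q[m,2],rcond=None)[0].round(4))
d=pickle.load(open("snap0.pkl","rb"))
for n,bx in(("scene",dict(caster=(245,285,220,262),tub2=(270,390,315,390),tin=(165,208,312,348),brush=(248,300,395,465))),("top",dict(caster=(135,180,265,305),tub2=(208,280,178,250),brush=(205,285,115,165)))):
    s=eyes.snapshot(n)
    for o,(a,b,l,r) in bx.items():
        A,B=[cv2.cvtColor(k["image"][a:b,l:r],cv2.COLOR_RGB2GRAY).astype(np.float32) for k in(d[n],s)]
        print(n,o,"shift px",np.round(cv2.phaseCorrelate(A,B)[0],2),"depth med diff",np.nanmedian(abs(s["range_z"]-d[n]["range_z"])[a:b,l:r]).round(4))
    if n=="top": cv2.imwrite("pics/end.png",s["image"][:,:,::-1])
E
```

```text
slope X,Y [-0.0009  0.0006  0.1367]
slope X,Y [-0.0065  0.0005  0.137 ]
scene caster shift px [ 0.53 -0.15] depth med diff 0.0025
scene tub2 shift px [0.55 0.01] depth med diff 0.002
scene tin shift px [-0.58 -1.91] depth med diff 0.003
scene brush shift px [0.01 0.02] depth med diff 0.0023
top caster shift px [-0.05  0.44] depth med diff 0.0021
top tub2 shift px [-0.01  0.09] depth med diff 0.002
top brush shift px [0.01 0.01] depth med diff 0.0021
```

View pics/end.png

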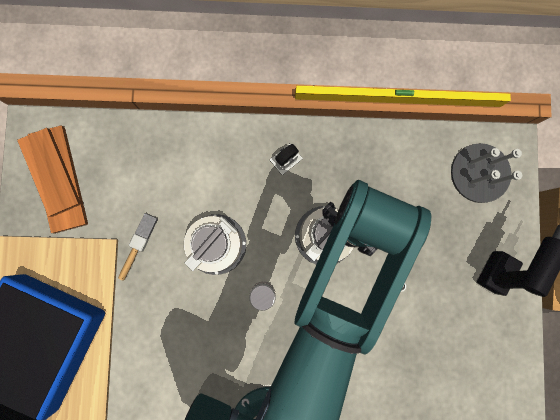

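The bystanders, the other tub and the tin at (262,297) are where they were. The small cap slope in the second measurement may come from the arm still settling, so I'll measure it again at rest.

```bash
python3 look.py 3; python3 - <<'E'
from nav import *; from h import *
s,P=pickle.load(open("w3.pkl","rb")); Q=P.reshape(-1,3); D=Q[:,:2]-c; r=np.hypot(*D.T)
m=(abs(Q[:,2]-.136)<.006)&(r<.042); X=D[m]@e; Y=D[m]@[-e[1],e[0]]
print("slope X,Y",np.linalg.lstsq(np.c_[X,Y,np.ones(m.sum())],Q[m,2],rcond=None)[0].round(4))
p,R=state(); print(R.round(4))
E
```

```text
t 12.75 p [ 0.5389 -0.153   0.2616] F [-0.1 -0.8 -0.2] T [ 0.08  0.04 -0.03] gap 0.0511 q6 [-0.378  0.108  1.289 -0.     1.747  1.934]
xaxis az 137.54 y [-0.002  0.001 -1.   ]
top z 0.13693471363308257 8974
bar 2914 centre (0.5383, -0.1526) mean [ 0.54047754 -0.15448789  0.16280111] (0.014007293619215488, 0.09928914904594421) az 138.46059982018198
slope X,Y [-0.0064 -0.0002  0.137 ]
t 12.85 p [ 0.5387 -0.1529  0.2607] F [ 0.6 -0.2  0.3] T [-0.01 -0.03  0.01] gap 0.051 q6 [-0.378  0.108  1.29  -0.     1.747  1.934]
xaxis az 137.54 y [-0.003  0.001 -1.   ]
[[-0.7378 -0.0032 -0.6751]
 [ 0.6751  0.0012 -0.7378]
 [ 0.0032 -1.      0.0013]]
```

The slope of about 6 mrad persists, so releasing the bar may have lifted the cap slightly. I'll press the tab down once more.

```bash
python3 -m handwheel '{"xyz":[[0.1,0,0],[0.2,0,0],[0.243,0.05,0],[0.243,0.15,0],[0.243,0.26,0],[0.243,0.37,0],[0.243,0.43,0],[0.243,0.46,0],[0.243,0.475,0],[0.243,0.485,0],[0.243,0.495,0],[0.243,0.495,0]],"yaw":[0,0,0,0,0,0,0,0,0,0,0,0]}' -1
python3 -c "
from nav import *
p,R=state(); print((p[:2]-c)@e)"
```

```text
t: 14.05
eef_pos: [0.486, -0.1041, 0.1169]
tcp_rot: [0.255, -0.257, -0.659, 0.659]
wrist_force: [-2.9, 1.2, 6.6]
finger_gap: 0.0003
t 14.05 p [ 0.486  -0.1041  0.1169] F [-2.9  1.2  6.6] T [ 0.22  0.79 -0.  ] gap 0.0003 q6 [-0.325  0.02   1.671 -0.     1.449  1.987]
xaxis az 137.55 y [ 0.002 -0.001 -1.   ]
-0.07074167412805933
```

```bash
python3 -m handwheel '{"xyz":[[0,0.01,0],[0,0.01,0]],"yaw":[0,0]}'
python3 -m handwheel '{"xyz":[[0,-0.1,0],[0,-0.25,0],[0,-0.4,0],[-0.08,-0.48,0],[-0.16,-0.48,0],[-0.24,-0.48,0],[-0.24,-0.48,0],[-0.24,-0.48,0]],"yaw":[0,0,0,0,0,0,0,0]}' 0.2
python3 look.py 4; python3 - <<'E'
from nav import *; from h import *
s,P=pickle.load(open("w4.pkl","rb")); Q=P.reshape(-1,3); D=Q[:,:2]-c; r=np.hypot(*D.T)
m=(abs(Q[:,2]-.136)<.006)&(r<.042); X=D[m]@e; Y=D[m]@[-e[1],e[0]]
print("slope X,Y",np.linalg.lstsq(np.c_[X,Y,np.ones(m.sum())],Q[m,2],rcond=None)[0].round(4))
E
```

```text
t: 14.25
eef_pos: [0.4861, -0.1041, 0.1166]
tcp_rot: [0.255, -0.257, -0.659, 0.659]
wrist_force: [-9.9, 3.3, 18.4]
finger_gap: -0.0001
t: 15.05
eef_pos: [0.5389, -0.1527, 0.2555]
tcp_rot: [-0.256, 0.256, 0.659, -0.659]
wrist_force: [-0.1, 0.5, -0.3]
finger_gap: 0.0512
t 15.05 p [ 0.5389 -0.1527  0.2555] F [-0.1  0.5 -0.3] T [ 0.04  0.06 -0.01] gap 0.0512 q6 [-0.377  0.106  1.303  0.     1.732  1.935]
xaxis az 137.52 y [ 0.001 -0.    -1.   ]
top z 0.13656099400844723 9332
bar 3042 centre (0.5381, -0.1523) mean [ 0.540476   -0.15455491  0.16238417] (0.014028624631464481, 0.09958478063344955) az 138.3991607823161
slope X,Y [-0.0013  0.0002  0.1366]
```

The slope is back to -0.0013, the same as right after the cap was first shut. The cap is still home and the robot is clear of everything, so I'm handing in.

```bash
python3 -c "
from rig import job; print(job.finish_job())"
```

```text
the job is handed in; nothing more can be done
None
```

I tipped the open tub's cap over with the closed fingers and pressed it flat on the neck. I then gripped the bar, turned it about 122° clockwise until it met its stop, and handed the job in at about 15 s.

- **Cap turn:** the torque showed the stop at a tool azimuth of about 138°. The last steps wound it to 1.1 N m before I backed off and let go. The bar then measured 138.4° against an expected home of 138.6°.
- **Cap flat:** letting go of the bar seems to have lifted the cap by about 6 mrad. I pressed the tab down again (18 N, only 0.3 mm of movement). The slope afterwards was about 1 mrad, much the same as when it was first shut.
- **Surroundings:** the caster, brush and other tub showed shifts of about half a pixel or less. In the scene view the tin's patch read about 2 px off. The top view showed it in the same place, so I put that down to moving shadows. I did not measure the wrench; it was only seen by eye in the wrist views. These checks came before the second press on the tab and were not repeated.

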